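# Clamp a cell in the test holder

### The arm

A 6-joint arm with a two-finger parallel gripper is mounted at the origin on a cart in front of the work surface, level with it; the furniture and walls round the work are solid. World frame = base frame: x ahead of the robot, y to its left, z up, the work surface at z = 0. Lengths are in m, angles in rad, forces in N, time in s.
With the tool pointing down it reaches from about 0.425 to 0.95 m from the base axis. Payload 3.5 kg.
Tool frame: the origin (TCP) lies on the centre line of the jaws, within the pads' length; the fingertips stand 11 mm ahead of it and the grasp point (between the pads) lies 8 mm behind it; z points along the fingers, y is the line along which they close (so a half turn about z gives the same grasp; the last joint's range is limited). The gripper opens to 85 mm and grips with 20 to 120 N. Pads are 22 mm wide; open, the fingers measure 114 mm over their backs; the gripper's body (76 mm by 85 mm) begins 54 mm behind the grasp point. The pads swing forward as they close: fully open they stand 13 mm farther back than shut.
Start: joints at [-1.301, 0.286, 1.577, -0, 1.279, -0.15], TCP at [0.275, -0.616, 0.242] pointing down, gripper open.
Joint ranges: [-2.77, 2.77], [-0.9, 2.22], [0.21, 2.48], [-1.53, 4.67], [0.24, 2.81], [-2.84, 2.84]. Speed limits (rad/s): [2.79, 2.79, 3.14, 3.14, 3.14, 3.14].

### API

Orientations are given as a rotation vector (axis times angle).
In Python, from bench import ctrl, eyes, workorder, models gives the robot as it stands.
- The arm moves only by the shell command python3 -m inch 'ROWS' [OPENING] [FORCE]. ROWS is a JSON object of lists of equal length, an entry for each row: "linear": the shift along the tool's x, y, z each as a share of 0.4 m, from -1 to 1, a list of three; "dr": the turn, a rotation vector about the tool's x, y, z each as a share of pi/2 rad, from -1 to 1, a list of three. In form: {"linear": [[dx, dy, dz], ...], "dr": [[ax, ay, az], ...]}. A call has 1 to 20 rows; each row is the pose to reach, as a shift and turn from the pose commanded when the call began, along the tool's axes at that moment; what a row does not reach only later rows make up. A row lasts 1/12 s, in which the tool goes at most 41.7 mm and 7.16 degrees, less where a joint would pass 70% of its speed; a pose out of reach is approached as far as the arm can. A call with a number of a shift or a turn outside -1 to 1 is refused whole. A call with a gripper value outside its range is refused whole. OPENING is the closure, from -1 (fully open) to 1 (shut), set as the call begins (- or left out, the last holds). The fingers move at their own pace and stop on an object; FORCE is the grip in N (left out, the last holds). Time passes only in rows, so rows that repeat a pose let the fingers close. It gives the time, the measured TCP pose, the force, the opening and the grip force at its end, in the units of the state.
- ctrl.observe(): the state, without advancing time (a new reading comes with each control period).
- eyes.camera(name): name is "side" or "top"; returns a dict with "frame" (384x512x3 uint8, red, green, blue), "fx", "fy", "cx", "cy" (pixels), "k1" (the pictures are not rectified: a ray, as slopes to the right and down, at radius r is drawn at 1 + k1 r^2 times it, then the intrinsics apply), "cam_to_world" (4x4, takes a point from camera to world coordinates). Camera axes: x right, y up, looking along -z (the intrinsics and any distortion apply to the point x, -y, -z); pixel columns grow to the right and rows downward; lengths in m; the calibration is good to about 2 mm. A picture is of the moment at which its call begins. There is no depth.
- workorder.sign_off(): hands the job in; it is judged then, once.
Trained networks look in a picture, given as the dict that the camera call returned (one of the last four; its "shot" number tells which), for a name from the list of things; names that differ only in an ending like _2 or _b are one class to them, and where a whole thing is asked for, a point or a joint stands for the part that bears it (a point fixed in the world has none). Each returns a list of dicts, best first, with "conf" (0 to 1); they miss things now and then, are a little off and sometimes report something else, mostly with a low value. They report only what shows in the picture. A call takes as long as a camera call. They do not tell look-alikes from the thing itself.
- models.silhouettes(name, picture): "pixels" (384x512 bool, what is visible of it) and "pixel" ([column, row] in pixels, amid what is visible of it).
- models.landmark_of(name, picture): "pixel" ([column, row] in pixels: a listed point, or the origin of a listed thing).
The state is a dict: "time": time; "q": joint angles; "dq": joint speeds; "tau": joint torques, N m; "tcp_pos": TCP position; "ee_rot": TCP orientation; "force": force on the tool from outside, world axes, zero at the start; "moment": the same for the moment, N m; "opening": finger opening in m; "gripper_force": force on a finger pad.
Only numpy, scipy, OpenCV 4.12 (cv2) and the standard library are available. Lean on these libraries where they do the work, as an engineer would, in place of code of your own. Each camera call takes 0.05 s, during which the arm holds its last target. There are 200 camera calls.

### The job

The cell lies loose in the white cradle of the test holder. Loosen the clamp knob of the blue carriage, slide the carriage gently against the cell until the cell sits against the brass stud at the far end and the spring contact is pushed in about half way, then tighten the knob there so that the carriage stays put and the cell is held under spring pressure after you let go. Do not crush the cell, and leave the two spare cells and the multimeter undisturbed.

Things in the scene. Friction and masses are not known exactly. Their poses are not given: they have to be found in the camera images.
- holder: Cell test holder, fixed. Base plate 100 x 290 x 12 mm (y -140 to 150 mm); origin on its underside, y along the rail. From -y to +y: steel rail (y -135 to 3 mm), white V cradle (6 to 114; cell axis at x 0, z 40 mm), grey end block (126 to 150, 64 mm high). A brass stud, 16 mm across, points from the block to -y; its face is set anywhere from y = 119 to 107 mm (differs each time, rigid).
- carriage: Blue carriage 50 mm long, top 75 mm above the table, slides along the holder's y. Origin on the base plate under its middle, axes as the holder's. Toward +y a steel nose ends 55 mm from the origin, then a brass spring pin, 10 mm across, its tip at y 77 mm, z 28 mm when free. The pin goes in 12 mm at 1.2 N per mm and pushes the carriage back while the clamp is loose. Loose sliding takes about 1 N.
- knob_grip (a point): Middle of the bar of the black clamp knob on the carriage: 36 mm long (point x), 13 mm thick (point y), 26 mm high along the turning axis (point z, pointing outward, tilted 35 degrees from vertical toward the holder's -x). Below the bar's foot (13 mm under this point) is a 24 mm disc, 5 mm thick; the carriage's boss lies 33 mm under the point. Turns with the knob, moves with the carriage.
- clamp_knob (a joint): Angle of the clamp knob, rad, 0 to 3.0; grows clockwise looking down on the knob, which tightens. Below about 1.1 the clamp is loose and the carriage slides; above 1.2 it presses ever harder on the rail, tight from 2.0 on; stop at 3.0. Starts tight (2.2 to 2.6). Turning takes 0.12 to 0.2 N m.
- cell: Black cell, cylinder 26 mm in diameter and 71 mm long, 0.09 kg, lying in the cradle. Origin at the centre of its end face that looks to the carriage; its z axis runs along its length to the other end (along the holder's +y).
- spare_cell_1: Bystander: a black cell 26 x 71 mm standing upright beside the holder, on its +x side; origin at the centre of its underside.
- spare_cell_2: Bystander: a second such cell standing there.
- multimeter: Bystander: yellow and black multimeter 158 x 78 x 51 mm lying at the right of the table; origin at the centre of its underside.
There are look-alikes about, which are no part of the job. What is shaped like the cell but brown is not meant.

How it is judged:
By the outcome, as a careful person would: the job done as asked, in the order asked, and still so for the second after the job is handed in, with the robot touching nothing.
It also fails if it takes over 51 s, if anything falls off the work surface, if the arm or the gripper's body presses on something with over 40 N, if the wrist force passes 120 N, or if a joint passes its speed limit or range.

## Working session

There is one attempt and no reset: what is moved stays moved. The work goes in short steps, Python scripts to look and compute and a shell command to move; the robot and the scene stay as the last step left them, time stands still between calls to the robot, and variables do not carry over. Pictures are saved under pics/ and viewed, at most 10 in all, crops included, and the job is handed in when it is done.

```bash
mkdir -p pics; ls
cat > h.py <<'E'
import numpy as np, cv2
from bench import ctrl, eyes, workorder, models
from scipy.spatial.transform import Rotation as R
def ray(p,uv):
    K=np.array([[p['fx'],0,p['cx']],[0,p['fy'],p['cy']],[0,0,1.]])
    u=cv2.undistortPoints(np.array([[uv]],float),K,np.array([p['k1'],0,0,0.]))[0,0]
    # k1 model same as cv2 radial
    T=np.array(p['cam_to_world']); d=T[:3,:3]@np.array([u[0],-u[1],-1.]); return T[:3,3],d/np.linalg.norm(d)
def onz(p,uv,z):
    o,d=ray(p,uv); return o+d*(z-o[2])/d[2]
def proj(p,X):
    T=np.array(p['cam_to_world']); c=T[:3,:3].T@(np.asarray(X,float)-T[:3,3]); a=np.array([c[0],-c[1]])/-c[2]
    a=a*(1+p['k1']*(a@a)); return np.array([p['fx']*a[0]+p['cx'],p['fy']*a[1]+p['cy']])
def tri(rs):
    A=sum(np.eye(3)-np.outer(d,d) for o,d in rs); b=sum((np.eye(3)-np.outer(d,d))@o for o,d in rs); return np.linalg.solve(A,b)
E
python3 - <<'E'
from h import *
P={n:eyes.camera(n) for n in('top','side')}
for n,p in P.items():
    cv2.imwrite(f'pics/{n}0.png',cv2.resize(p['frame'][:,:,::-1],None,fx=1.5,fy=1.5))
    print(n,np.round(p['cam_to_world'],3).tolist(),p['fx'],p['k1'])
    for t in['holder','carriage','knob_grip','cell','spare_cell_1','multimeter']:
        print(t,[(np.round(r['pixel']).tolist(),round(r['conf'],2)) for r in models.landmark_of(t,p)],[(np.round(r['pixel']).tolist(),round(r['conf'],2)) for r in models.silhouettes(t,p)])
print(ctrl.observe())
E
```

```text
pics
top [[-0.017, 0.994, -0.112, 0.375], [-1.0, -0.018, -0.002, -0.173], [-0.004, 0.112, 0.994, 1.196], [0.0, 0.0, 0.0, 1.0]] 417.2506992437541 -0.0660392559743384
holder [([228.0, 194.0], 0.62), ([207.0, 172.0], 0.35)] [([230.0, 192.0], 0.57)]
carriage [([241.0, 159.0], 0.94)] [([244.0, 160.0], 0.96)]
knob_grip [([263.0, 161.0], 0.6), ([226.0, 198.0], 0.41)] [([261.0, 163.0], 0.49)]
cell [([225.0, 195.0], 0.66), ([161.0, 244.0], 0.55), ([282.0, 154.0], 0.48)] [([296.0, 163.0], 0.77), ([164.0, 228.0], 0.62), ([193.0, 193.0], 0.3)]
spare_cell_1 [([198.0, 191.0], 0.45), ([205.0, 173.0], 0.43)] [([196.0, 190.0], 0.6)]
multimeter [([357.0, 169.0], 0.81)] [([360.0, 168.0], 0.57)]
side [[1.0, 0.004, -0.016, 0.498], [-0.014, 0.67, -0.742, -1.004], [0.008, 0.742, 0.67, 0.85], [0.0, 0.0, 0.0, 1.0]] 449.62984316210145 0.008115556046017405
holder [([252.0, 206.0], 0.64)] [([258.0, 206.0], 0.76)]
carriage [([286.0, 215.0], 0.93)] [([287.0, 204.0], 0.92), ([257.0, 204.0], 0.32)]
knob_grip [([282.0, 201.0], 0.51)] [([283.0, 202.0], 0.65)]
cell [([209.0, 162.0], 0.73), ([299.0, 249.0], 0.63), ([24
[... 248 characters left out ...]
, 327.0], 0.57)]
{'time': 1.3, 'q': array([-1.30100182e+00,  2.86327706e-01,  1.57667732e+00, -5.45957507e-06,
        1.27860682e+00, -1.49999269e-01]), 'dq': array([ 1.22507323e-03, -2.20830813e-04, -1.15154674e-03, -7.51873374e-05,
        6.78394703e-04,  8.52247615e-04]), 'tau': array([ 4.85909077e-04, -4.05951262e+01, -2.92933488e+01, -1.36912918e-04,
        5.03888532e-04, -5.71933796e-06]), 'tcp_pos': array([ 0.27513586, -0.61637403,  0.24231867]), 'ee_rot': array([-3.07262330e+00, -6.54577749e-01,  1.00027678e-05]), 'force': array([-0.4873082 ,  0.30228632, -0.36678447]), 'moment': array([-0.01361985, -0.01367634, -0.00713794]), 'gripper_force': 0.0, 'opening': 0.08533291793252377}
```

View pics/top0.png

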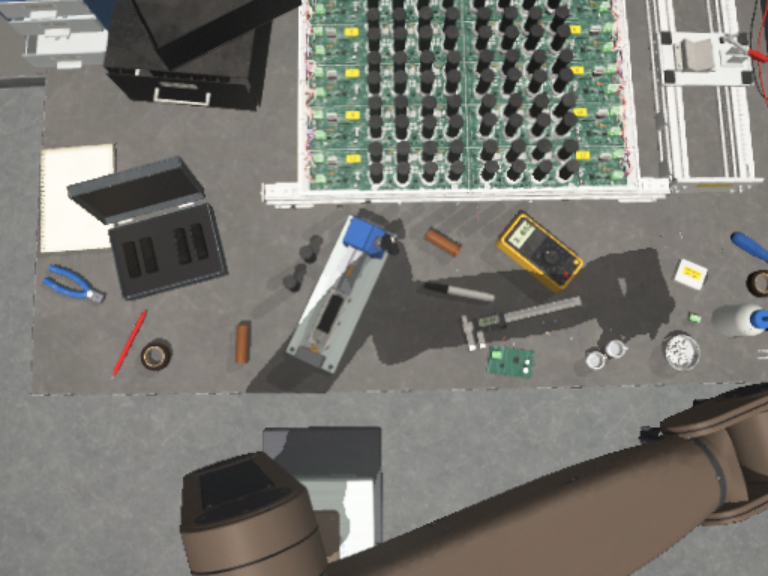

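View pics/side0.png

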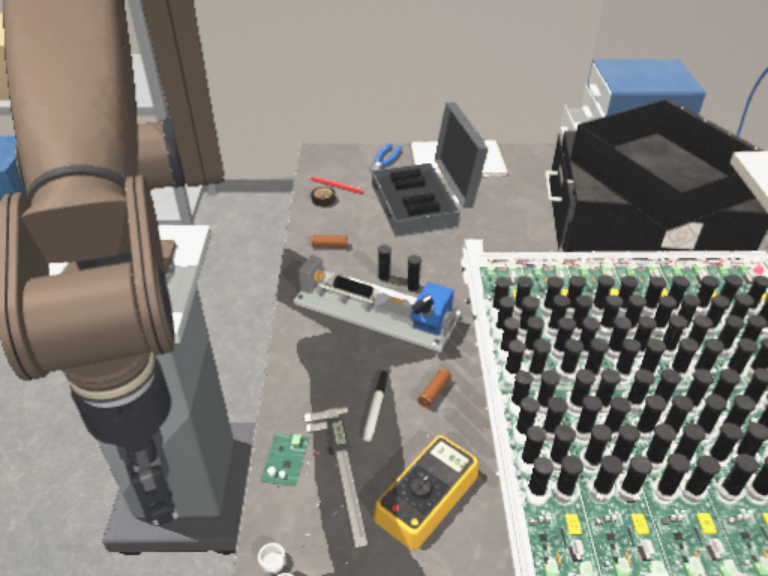

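Run:
```python
from h import *
t=eyes.camera('top')['frame'];s=eyes.camera('side')['frame']
import numpy as np
a=cv2.resize(t[140:250,185:270],None,fx=5,fy=5,interpolation=cv2.INTER_CUBIC)
b=cv2.resize(s[160:240,192:315],None,fx=3,fy=3,interpolation=cv2.INTER_CUBIC)
im=np.zeros((550,800,3),np.uint8);im[:,:425]=a;im[:240,428:428+369]=b
cv2.imwrite('pics/crop1.png',im[:,:,::-1])
```

```text
(no output)
```

View pics/crop1.png

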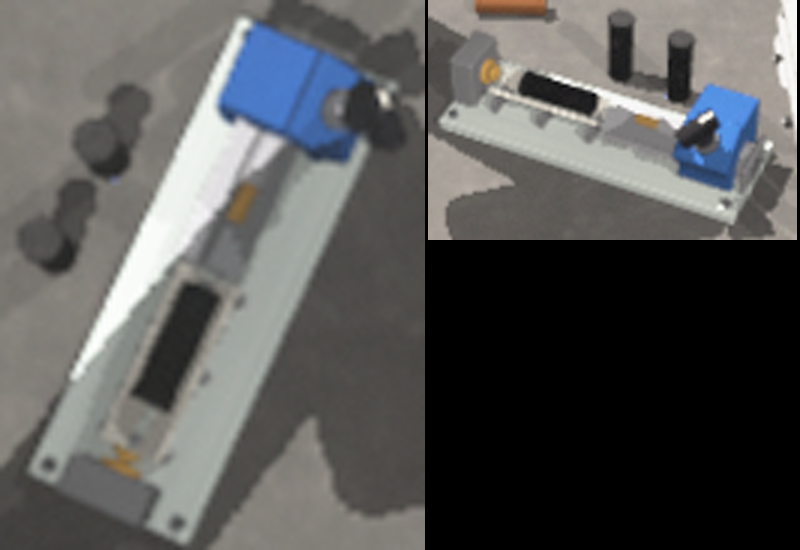

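Run:
```python
from h import *
from scipy.optimize import least_squares
t=eyes.camera('top');s=eyes.camera('side')
c=lambda u,v:(u/5+185-.4,v/5+140-.4)
d=lambda u,v:((u-428)/3+192-.3,v/3+160-.3)
ob=[(t,c(28,468),(.05,.15,.012)),(t,c(190,545),(-.05,.15,.012)),(t,c(242,18),(.05,-.14,.012)),
 (s,d(440,122),(-.05,.15,.012)),(s,d(735,213),(-.05,-.14,.012)),(s,d(770,145),(.05,-.14,.012))]
def H(p):return lambda X:np.array([p[0]+np.cos(p[2])*X[0]-np.sin(p[2])*X[1],p[1]+np.sin(p[2])*X[0]+np.cos(p[2])*X[1],X[2]])
f=lambda p:np.concatenate([proj(i,H(p)(X))-u for i,u,X in ob])
r=least_squares(f,[.55,0,1.1],loss='soft_l1');print(r.x,np.round(r.fun.reshape(-1,2),1).tolist())
p=r.x;ex=np.array([np.cos(p[2]),np.sin(p[2]),0]);ey=np.array([-ex[1],ex[0],0])
loc=lambda X:np.round([(X[:2]-p[:2])@ex[:2]*1e3,(X[:2]-p[:2])@ey[:2]*1e3,X[2]*1e3],1)
tr=lambda a,b:tri([ray(t,a),ray(s,b)])
kt=[r for r in models.landmark_of('knob_grip',t)];ks=models.landmark_of('knob_grip',s)
print([(k['pixel'],k['conf']) for k in kt+ks])
K=tr(kt[0]['pixel'],ks[0]['pixel']);print('knob',K,loc(K))
for n in['carriage','cell']:
  for q,z in((t,.012 if n=='carriage' else .04),(s,.012 if n=='carriage' else .04)):
    for m in models.landmark_of(n,q)[:3]:print(n,m['conf'],loc(onz(q,m['pixel'],z)))
# stud, cell ends, carriage edges in holder coordinates
for n,u,z in[('cell near',c(200,283),.053),('cell far',c(152,402),.053),('studtip',c(123,448),.04),('block face',c(70,455),.064),('block face',c(158,493),.064),('blue +y edge',c(222,108),.075),('blue -y edge',c(248,28),.075),('pin',c(242,202),.04)]:print(n,loc(onz(t,u,z)))
print('knob bar ends top',proj(t,K),proj(s,K))
# axis
ax=-np.sin(np.radians(35))*ex+np.cos(np.radians(35))*np.array([0,0,1.])
np.savez('fit.npz',p=p,K=K,ax=ax,ex=ex,ey=ey)
A=np.zeros((500,800,3),np.uint8)
u=proj(t,K);v=proj(s,K);M=lambda w:np.float32([[10,0,200-10*w[0]],[0,10,200-10*w[1]]])
A[:400,:400]=cv2.warpAffine(t['frame'],M(u),(400,400),flags=cv2.INTER_CUBIC);A[:400,400:]=cv2.warpAffine(s['frame'],M(v),(400,400),flags=cv2.INTER_CUBIC)
A=np.clip(A.astype(float)*1.6,0,255).astype(np.uint8)
# overlay: candidate bar directions, each 18mm, on top face, every 30deg
e1=np.cross(ey,ax)  # in-plane
for k in range(0,180,30):
    dv=np.cos(np.radians(k))*e1+np.sin(np.radians(k))*ey
    for im,pp,w,o in((0,t,u,0),(1,s,v,400)):
        q=[(proj(pp,K+ax*.013+sg*.018*dv)-w)*10+200+np.array([o,0]) for sg in(1,-1)]
        for qq in q: cv2.circle(A,tuple(int(x) for x in qq),3,(255,0,0) if k==0 else (0,255,0) if k<90 else (255,255,0),-1)
cv2.imwrite('pics/knob.png',A[:400,:,::-1])
```

```text
[ 0.50529008 -0.11137929  1.132218  ] [[0.3, 0.3], [0.0, -0.4], [-0.2, -1.4], [-1.3, -0.8], [-0.8, 1.2], [0.7, -0.7]]
[([260.9, 164.4], 0.69), ([283.0, 203.0], 0.56), ([286.4, 214.0], 0.41)]
knob [ 0.57553937 -0.20284078  0.09931723] [ -53.  -102.4   99.3]
carriage 0.94 [  -5.8 -105.8   12. ]
carriage 0.61 [  8.9 -97.8  12. ]
cell 0.66 [-104.2 -159.7   40. ]
cell 0.52 [117.4 208.1  40. ]
cell 0.47 [ 2.3 15.4 40. ]
cell 0.75 [-134.4 -176.5   40. ]
cell 0.59 [ 95.7 178.7  40. ]
cell 0.54 [19.3 17.4 40. ]
cell near [ 1.8 16.6 53. ]
cell far [-1.3 86.9 53. ]
studtip [  4.  116.5  40. ]
block face [ 26.3 131.2  64. ]
block face [-25.8 130.3  64. ]
blue +y edge [ 28.5 -74.1  75. ]
blue -y edge [  33.9 -120.5   75. ]
pin [  0.5 -35.3  40. ]
knob bar ends top [260.73547715 162.25744053] [280.68880846 203.40212291]
```

View pics/knob.png

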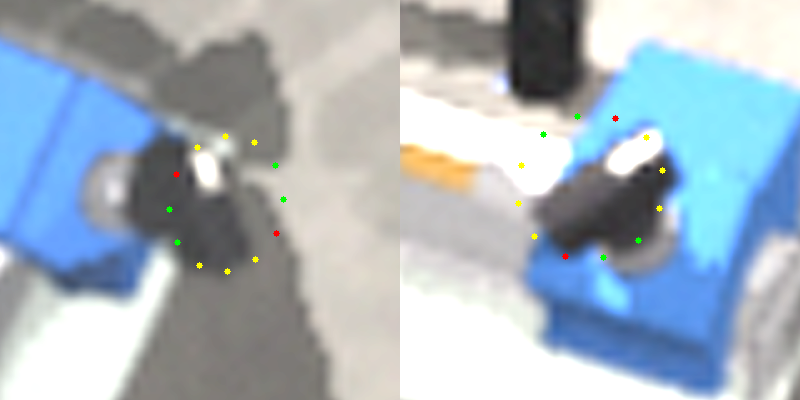

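```bash
cat > kfit.py <<'E'
from h import *
from scipy.optimize import differential_evolution
S=4
def hull(p,pts,img,uv0):
    q=np.array([(proj(p,X)-uv0+.5)*S for X in pts]);cv2.fillConvexPoly(img,cv2.convexHull(np.round(q*16).astype(np.int32)),1,shift=4)
def basis(th,ax,ey):
    e1=np.cross(ey,ax);bx=np.cos(th)*e1+np.sin(th)*ey;return bx,np.cross(ax,bx)
def render(p,K,th,ax,ey,uv0,n):
    im=np.zeros((n*S,n*S),np.uint8);bx,by=basis(th,ax,ey)
    hull(p,[K+a*.018*bx+b*.0065*by+c*.013*ax for a in(1,-1)for b in(1,-1)for c in(1,-1)],im,uv0)
    hull(p,[K+.012*(np.cos(f)*bx+np.sin(f)*by)-c*ax for f in np.arange(0,6.28,.4) for c in(.013,.018)],im,uv0)
    return cv2.resize(im.astype(np.float32),(n,n),interpolation=cv2.INTER_AREA)
def fit(pics,K0,ax,ey,n=40):
    D=[]
    for p in pics:
        m=models.silhouettes('knob_grip',p)
        m=min(m,key=lambda r:np.linalg.norm(np.array(r['pixel'])-proj(p,K0)))
        u0=np.round(proj(p,K0))-n//2;a,b=u0.astype(int)
        D.append((p,u0,m['pixels'][b:b+n,a:a+n].astype(np.float32)));print('mask',m['conf'],m['pixel'],m['pixels'].sum())
    f=lambda x:sum(np.abs(render(p,K0+x[:3],x[3],ax,ey,u,n)-M).sum() for p,u,M in D)
    r=differential_evolution(f,[(-.02,.02)]*3+[(-np.pi/2,np.pi/2)],seed=1,popsize=12,maxiter=80,tol=1e-4)
    print('res',r.fun,[(round(float((proj(p,K0+r.x[:3])-np.array([0,0]))[0]),1)) for p,u,M in D]);return K0+r.x[:3],r.x[3],D
E
python3 - <<'E'
from kfit import *
z=np.load('fit.npz');t=eyes.camera('top');s=eyes.camera('side')
K,th,D=fit([t,s],z['K'],z['ax'],z['ey'])
p=z['p'];print(K,th,'loc',(K[:2]-p[:2])@z['ex'][:2],(K[:2]-p[:2])@z['ey'][:2])
A=np.zeros((400,800,3),np.uint8)
for i,(pp,u,M) in enumerate(D):
    a,b=u.astype(int);I=np.clip(pp['frame'][b:b+40,a:a+40].astype(float)*1.6,0,255).astype(np.uint8)
    R_=cv2.resize(render(pp,K,th,z['ax'],z['ey'],u,40),(400,400));I=cv2.resize(I,(400,400),interpolation=cv2.INTER_CUBIC)
    for m,c in((R_,(255,0,0)),(cv2.resize(M,(400,400)),(0,255,0))):
        cv2.drawContours(I,cv2.findContours((m>.5).astype(np.uint8),0,1)[0],-1,c,1)
    A[:,i*400:i*400+400]=I
cv2.imwrite('pics/kfit.png',A[:,:,::-1]);np.savez('k.npz',K=K,th=th)
E
```

```text
mask 0.53 [260.6, 165.2] 101Traceback (most recent call last):
  File "<stdin>", line 3, in <module>
  File "kfit.py", line 17, in fit
    m=min(m,key=lambda r:np.linalg.norm(np.array(r['pixel'])-proj(p,K0)))
ValueError: min() iterable argument is empty
```

```bash
cat > run.py <<'E'
from kfit import *
z=np.load('fit.npz')
def get(n):
    for _ in range(5):
        p=eyes.camera(n)
        if [r for r in models.silhouettes('knob_grip',p) if np.linalg.norm(np.array(r['pixel'])-proj(p,z['K']))<15]: return p
t=get('top');s=get('side')
import kfit
K,th,D=fit([t,s],z['K'],z['ax'],z['ey'])
p=z['p'];print(K,th,'loc',(K[:2]-p[:2])@z['ex'][:2],(K[:2]-p[:2])@z['ey'][:2])
A=np.zeros((400,800,3),np.uint8)
for i,(pp,u,M) in enumerate(D):
    a,b=u.astype(int);I=np.clip(pp['frame'][b:b+40,a:a+40].astype(float)*1.6,0,255).astype(np.uint8)
    R_=cv2.resize(render(pp,K,th,z['ax'],z['ey'],u,40),(400,400));I=cv2.resize(I,(400,400),interpolation=cv2.INTER_CUBIC)
    for m,c in((R_,(255,0,0)),(cv2.resize(M,(400,400)),(0,255,0))):
        cv2.drawContours(I,cv2.findContours((m>.5).astype(np.uint8),0,1)[0],-1,c,1)
    A[:,i*400:i*400+400]=I
cv2.imwrite('pics/kfit.png',A[:,:,::-1]);np.savez('k.npz',K=K,th=th)
print(ctrl.observe()['time'])
E
python3 run.py
```

```text
mask 0.53 [261.6, 166.5] 114
mask 0.53 [283.2, 201.6] 145
res 58.25 [258.7, 281.4]
[ 0.57778105 -0.19764662  0.09639273] -0.5873066238151154 loc -0.04731917394809365 -0.10226381617747411
2.3
```

View pics/kfit.png

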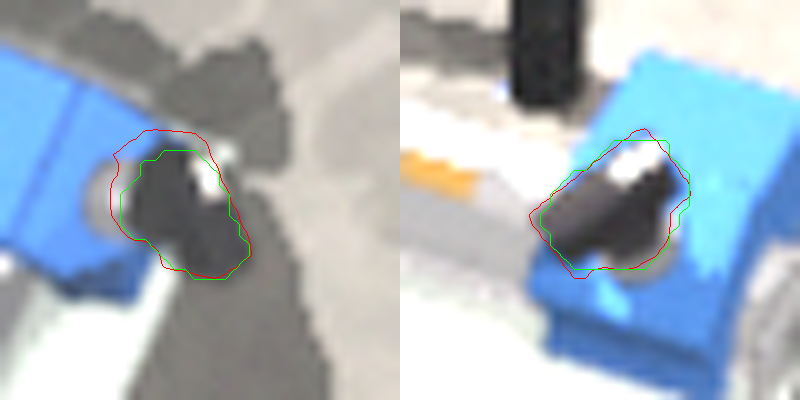

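```bash
cat > run2.py <<'E'
from kfit import *
from scipy.optimize import differential_evolution
z=np.load('fit.npz');n=40
def mask(p,K0,thr,box):
    u0=np.round(proj(p,K0))-n//2;a,b=u0.astype(int);I=p['frame'][b:b+n,a:a+n].max(2)
    m=(I<thr); yy,xx=np.mgrid[:n,:n]; x0,y0,x1,y1=box; inb=(xx>=x0)&(xx<x1)&(yy>=y0)&(yy<y1)
    m=m&inb; l=cv2.connectedComponentsWithStats(m.astype(np.uint8));k=1+np.argmax(l[2][1:,4]);m=(l[1]==k).astype(np.uint8)
    m=cv2.morphologyEx(np.pad(m,6),cv2.MORPH_CLOSE,np.ones((5,5),np.uint8))[6:-6,6:-6]
    return u0,m.astype(np.float32)
t=eyes.camera('top');s=eyes.camera('side')
D=[(t,)+mask(t,z['K'],48,(10,10,28,30)),(s,)+mask(s,z['K'],62,(11,11,30,28))]
f=lambda x:sum(np.abs(render(p,z['K']+x[:3],x[3],z['ax'],z['ey'],u,n)-M).sum() for p,u,M in D)
r=differential_evolution(f,[(-.02,.02)]*3+[(-np.pi/2,np.pi/2)],seed=1,popsize=15,maxiter=100,tol=1e-4)
K=z['K']+r.x[:3];th=r.x[3]
p=z['p'];print(r.fun,K,th,'loc',(K[:2]-p[:2])@z['ex'][:2],(K[:2]-p[:2])@z['ey'][:2])
A=np.zeros((400,800,3),np.uint8)
for i,(pp,u,M) in enumerate(D):
    a,b=u.astype(int);I=np.clip(pp['frame'][b:b+40,a:a+40].astype(float)*1.6,0,255).astype(np.uint8)
    R_=cv2.resize(render(pp,K,th,z['ax'],z['ey'],u,40),(400,400));I=cv2.resize(I,(400,400),interpolation=cv2.INTER_CUBIC)
    for m,c in((R_,(255,0,0)),(cv2.resize(M,(400,400)),(0,255,0))):
        cv2.drawContours(I,cv2.findContours((m>.5).astype(np.uint8),0,1)[0],-1,c,1)
    A[:,i*400:i*400+400]=I
cv2.imwrite('pics/kfit2.png',A[:,:,::-1]);np.savez('k2.npz',K=K,th=th)
E
python3 run2.py
```

```text
189.4375 [ 0.57832932 -0.18298086  0.0862963 ] 0.29903945755668626 loc -0.03380861747497634 -0.09653234786767904
```

View pics/kfit2.png

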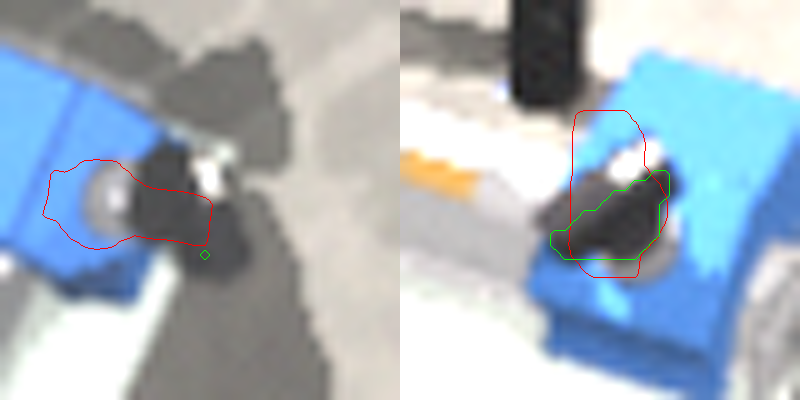

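```bash
cat > run3.py <<'E'
from kfit import *
z=np.load('fit.npz');n=40
t=eyes.camera('top');s=eyes.camera('side')
P=[[(130,165),(160,138),(190,138),(222,165),(235,215),(250,240),(245,268),(220,280),(185,268),(165,245),(150,228),(130,215)],
[(135,205),(205,150),(250,130),(265,150),(278,185),(260,215),(200,250),(180,262),(150,240)]]
def rb(p,K,th,u,pt=('bar',)):
    im=np.zeros((n*S,n*S),np.uint8);bx,by=basis(th,z['ax'],z['ey']);ax=z['ax']
    if 'bar' in pt:hull(p,[K+a*.018*bx+b*.0065*by+c*.013*ax for a in(1,-1)for b in(1,-1)for c in(1,-1)],im,u)
    if 'disc' in pt:hull(p,[K+.012*(np.cos(f)*bx+np.sin(f)*by)-c*ax for f in np.arange(0,6.28,.4) for c in(.013,.018)],im,u)
    return cv2.resize(im.astype(np.float32),(n,n),interpolation=cv2.INTER_AREA)
D=[]
for p,q in zip((t,s),P):
    u=np.round(proj(p,z['K']))-n//2;M=np.zeros((400,400),np.uint8);cv2.fillPoly(M,[np.array(q)],1)
    D.append((p,u,cv2.resize(M.astype(np.float32),(n,n),interpolation=cv2.INTER_AREA)))
f=lambda x:sum(np.abs(rb(p,z['K']+x[:3],x[3],u)-M).sum() for p,u,M in D)
r=differential_evolution(f,[(-.02,.02)]*3+[(-np.pi/2,np.pi/2)],seed=1,popsize=15,maxiter=100,tol=1e-4)
K=z['K']+r.x[:3];th=r.x[3]
p=z['p'];print(r.fun,K,th,'loc',(K[:2]-p[:2])@z['ex'][:2],(K[:2]-p[:2])@z['ey'][:2])
A=np.zeros((400,800,3),np.uint8)
for i,(pp,u,M) in enumerate(D):
    a,b=u.astype(int);I=np.clip(pp['frame'][b:b+40,a:a+40].astype(float)*1.6,0,255).astype(np.uint8)
    I=cv2.resize(I,(400,400),interpolation=cv2.INTER_CUBIC)
    for m,c in((cv2.resize(rb(pp,K,th,u),(400,400)),(255,0,0)),(cv2.resize(rb(pp,K,th,u,('disc',)),(400,400)),(255,255,0)),(cv2.resize(M,(400,400)),(0,255,0))):
        cv2.drawContours(I,cv2.findContours((m>.5).astype(np.uint8),0,1)[0],-1,c,1)
    A[:,i*400:i*400+400]=I
cv2.imwrite('pics/kfit3.png',A[:,:,::-1]);np.savez('k3.npz',K=K,th=th)
# pose targets
bx,by=basis(th,z['ax'],z['ey']);o=ctrl.observe();R0=R.from_rotvec(o['ee_rot'])
for sg in(1,-1):
    tz=-z['ax'];ty=sg*by;Rt=R.from_matrix(np.c_[np.cross(ty,tz),ty,tz])
    for h in(.12,.002):
        X=K+z['ax']*h;print(sg,h,X,'lin',(R0.inv().apply(X-o['tcp_pos'])/.4).round(4),'dr',((R0.inv()*Rt).as_rotvec()/(np.pi/2)).round(4))
E
python3 run3.py
```

```text
43.790000915527344 [ 0.57673546 -0.19828728  0.09790904] -0.5805684172854563 loc -0.04834322184549835 -0.10158924282145161
1 0.12 [ 0.54750696 -0.26060221  0.19620729] lin [ 0.9843 -0.5346  0.1153] dr [ 0.4617 -0.3484  1.8307]
1 0.002 [ 0.57624831 -0.19932587  0.09954735] lin [ 1.1124 -0.6452  0.357 ] dr [ 0.4617 -0.3484  1.8307]
-1 0.12 [ 0.54750696 -0.26060221  0.19620729] lin [ 0.9843 -0.5346  0.1153] dr [ 0.2344  0.3106 -0.0813]
-1 0.002 [ 0.57624831 -0.19932587  0.09954735] lin [ 1.1124 -0.6452  0.357 ] dr [ 0.2344  0.3106 -0.0813]
```

View pics/kfit3.png

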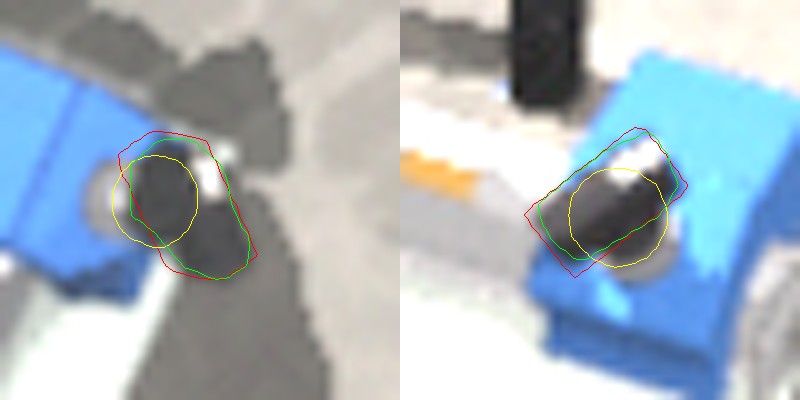

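```bash
python3 -m inch '{"linear":[[0.984,-0.535,0.115],[0.984,-0.535,0.115],[0.984,-0.535,0.115],[0.984,-0.535,0.115],[0.984,-0.535,0.115],[0.984,-0.535,0.115],[0.984,-0.535,0.115],[0.984,-0.535,0.115],[0.984,-0.535,0.115],[0.984,-0.535,0.115],[0.984,-0.535,0.115],[0.984,-0.535,0.115],[0.984,-0.535,0.115],[0.984,-0.535,0.115],[0.984,-0.535,0.115],[0.984,-0.535,0.115]],"dr":[[0.234,0.311,-0.081],[0.234,0.311,-0.081],[0.234,0.311,-0.081],[0.234,0.311,-0.081],[0.234,0.311,-0.081],[0.234,0.311,-0.081],[0.234,0.311,-0.081],[0.234,0.311,-0.081],[0.234,0.311,-0.081],[0.234,0.311,-0.081],[0.234,0.311,-0.081],[0.234,0.311,-0.081],[0.234,0.311,-0.081],[0.234,0.311,-0.081],[0.234,0.311,-0.081],[0.234,0.311,-0.081]]}' 0 40
cat > tgt.py <<'E'
from h import *
from kfit import basis
import sys
z=np.load('fit.npz');k=np.load('k3.npz');ax=z['ax'];o=ctrl.observe();R0=R.from_rotvec(o['ee_rot'])
bx,by=basis(k['th'],ax,z['ey']);Rt=R.from_matrix(np.c_[np.cross(-by,-ax),-by,-ax])
print(o['time'],o['q'].round(3),o['tcp_pos'].round(4),o['opening'],'F local xyz',[round(float(o['force']@e),2) for e in(z['ex'],z['ey'],ax)])
for h in(.12,.05,.002):print(h,(R0.inv().apply(k['K']+ax*h-o['tcp_pos'])/.4).round(4),((R0.inv()*Rt).as_rotvec()/(np.pi/2)).round(4))
E
python3 tgt.py
python3 - <<'E'
from h import *
s=eyes.camera('side');t=eyes.camera('top')
im=np.zeros((400,800,3),np.uint8)
im[:,:400]=cv2.resize(t['frame'][110:210,190:290],(400,400));im[:,400:]=cv2.resize(s['frame'][140:240,220:320],(400,400))
cv2.imwrite('pics/ap.png',im[:,:,::-1])
E
```

```text
time: 3.83
tcp_pos: [0.5469, -0.2621, 0.1966]
ee_rot: [-2.53, -0.713, -0.545]
force: [0.5, -0.2, 0.4]
opening: 0.0428
gripper_force: 0.0
3.8333 [-0.831  0.257  1.783  0.569  1.393  0.003] [ 0.5469 -0.2621  0.1966] 0.04276490726770117 F local xyz [0.1, -0.56, 0.3]
0.12 [ 0.0022 -0.0016  0.003 ] [ 0.0015 -0.0007 -0.001 ]
0.05 [ 0.002 -0.002  0.178] [ 0.0015 -0.0007 -0.001 ]
0.002 [ 0.0019 -0.0023  0.298 ] [ 0.0015 -0.0007 -0.001 ]
```

View pics/ap.png

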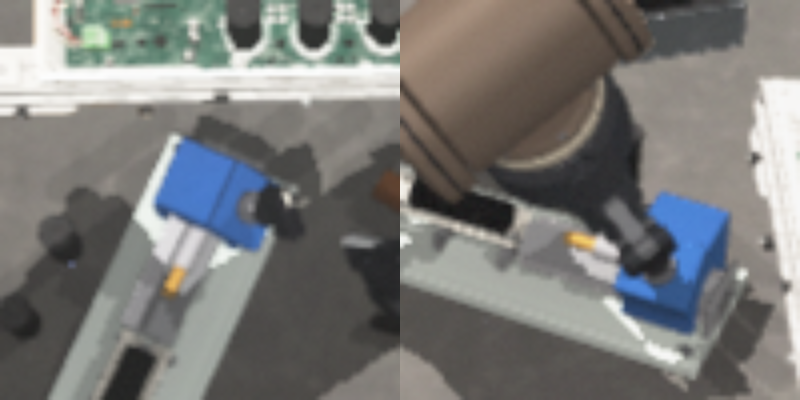

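```bash
python3 -m inch '{"linear":[[0.002,-0.002,0.08],[0.002,-0.002,0.16],[0.002,-0.002,0.22],[0.002,-0.002,0.25],[0.002,-0.002,0.27],[0.002,-0.002,0.28],[0.002,-0.002,0.29],[0.002,-0.002,0.298],[0.002,-0.002,0.298],[0.002,-0.002,0.298]],"dr":[[0,0,0],[0,0,0],[0,0,0],[0,0,0],[0,0,0],[0,0,0],[0,0,0],[0,0,0],[0,0,0],[0,0,0]]}' && python3 tgt.py
```

```text
time: 4.77
tcp_pos: [0.577, -0.1984, 0.1001]
ee_rot: [-2.53, -0.715, -0.545]
force: [-0.5, -0.5, -0.2]
opening: 0.0424
gripper_force: 0.0
4.7667 [-0.722  0.36   1.854  0.633  1.197 -0.021] [ 0.577  -0.1984  0.1001] 0.04242923339399954 F local xyz [-0.68, 0.2, 0.23]
0.12 [-0.0027  0.0018 -0.2956] [ 0.0013 -0.0006  0.0002]
0.05 [-0.0028  0.0014 -0.1206] [ 0.0013 -0.0006  0.0002]
0.002 [-0.003   0.0012 -0.0006] [ 0.0013 -0.0006  0.0002]
```

```bash
python3 -m inch '{"linear":[[0,0,0],[0,0,0],[0,0,0],[0,0,0],[0,0,0],[0,0,0],[0,0,0],[0,0,0]],"dr":[[0,0,0],[0,0,0],[0,0,0],[0,0,0],[0,0,0],[0,0,0],[0,0,0],[0,0,0]]}' 1 30
cat > st.py <<'E'
from h import *
z=np.load('fit.npz');o=ctrl.observe();R0=R.from_rotvec(o['ee_rot'])
print('t',round(o['time'],2),'tcp loc',[round(float((o['tcp_pos']-np.r_[z['p'][:2],0])@e)*1e3,1) for e in(z['ex'],z['ey'],np.array([0,0,1.]))],'F loc',[round(float(o['force']@e),2) for e in(z['ex'],z['ey'],z['ax'])],'F tool',R0.inv().apply(o['force']).round(2),'M tool',R0.inv().apply(o['moment']).round(3),'open',o['opening'],o['gripper_force'],'q6',o['q'][5].round(3))
print('ey in tool (10mm as share)',(R0.inv().apply(z['ey'])*.025).round(4))
E
python3 st.py
```

```text
time: 5.43
tcp_pos: [0.5772, -0.1986, 0.0999]
ee_rot: [-2.531, -0.715, -0.546]
force: [0.9, -4.8, 1.9]
opening: 0.0126
gripper_force: 34.4
t 5.43 tcp loc [-48.5, -102.2, 99.9] F loc [-3.95, -2.86, 3.82] F tool [-0.22  3.58 -3.81] M tool [-0.753 -0.249  0.046] open 0.012581231068396277 34.37555971322581 q6 -0.021
ey in tool (10mm as share) [-0.0137 -0.0209 -0.0001]
```

```bash
python3 -m inch '{"linear":[[0,0,0],[0,0,0],[0,0,0],[0,0,0],[0,0,0],[0,0,0],[0,0,0],[0,0,0],[0,0,0],[0,0,0]],"dr":[[0,0,0],[0,0,-0.06],[0,0,-0.12],[0,0,-0.18],[0,0,-0.24],[0,0,-0.3],[0,0,-0.36],[0,0,-0.42],[0,0,-0.48],[0,0,-0.5]]}' 1 60 && python3 st.py
```

```text
time: 6.27
tcp_pos: [0.577, -0.1986, 0.0999]
ee_rot: [-2.169, -1.718, -0.782]
force: [0.0, -4.7, 2.3]
opening: 0.0119
gripper_force: 62.5
t 6.27 tcp loc [-48.5, -101.9, 99.9] F loc [-4.22, -2.02, 4.34] F tool [-2.49  1.54 -4.33] M tool [-0.331 -0.734  0.138] open 0.011889303849007004 62.48792059603147 q6 -0.81
ey in tool (10mm as share) [ 0.0052 -0.0245 -0.0001]
```

```bash
python3 -m inch '{"linear":[[0,0,0],[0,0,0],[0,0,0],[0,0,0],[0,0,0],[0,0,0],[0,0,0],[0,0,0],[0,0,0],[0,0,0]],"dr":[[0,0,-0.06],[0,0,-0.12],[0,0,-0.18],[0,0,-0.24],[0,0,-0.3],[0,0,-0.36],[0,0,-0.42],[0,0,-0.48],[0,0,-0.52],[0,0,-0.52]]}' && python3 st.py
```

```text
time: 7.1
tcp_pos: [0.5765, -0.1985, 0.0998]
ee_rot: [-1.403, -2.615, -0.933]
force: [-1.9, -4.7, 3.0]
opening: 0.0118
gripper_force: 62.4
t 7.1 tcp loc [-48.6, -101.5, 99.8] F loc [-5.03, -0.31, 5.33] F tool [-1.53 -1.9  -5.32] M tool [ 0.487 -0.552 -0.062] open 0.011751810883379302 62.360153559129685 q6 -1.626
ey in tool (10mm as share) [ 0.0214 -0.013  -0.    ]
```

```bash
python3 -m inch '{"linear":[[0.0107,-0.0065,0],[0.0214,-0.013,0],[0.0321,-0.0195,0],[0.0428,-0.026,0],[0.0535,-0.0325,0],[0.0642,-0.039,0],[0.0749,-0.0455,0],[0.0749,-0.0455,0]],"dr":[[0,0,0],[0,0,0],[0,0,0],[0,0,0],[0,0,0],[0,0,0],[0,0,0],[0,0,0]]}' && python3 st.py
```

```text
time: 7.77
tcp_pos: [0.5439, -0.1829, 0.0998]
ee_rot: [-1.404, -2.612, -0.932]
force: [-3.1, -4.8, 3.3]
opening: 0.0119
gripper_force: 62.6
t 7.77 tcp loc [-48.4, -65.3, 99.8] F loc [-5.68, 0.74, 5.98] F tool [-0.8  -2.74 -5.97] M tool [ 0.585 -0.43  -0.07 ] open 0.011937480925135947 62.61117962562139 q6 -1.649
ey in tool (10mm as share) [ 0.0213 -0.013   0.    ]
```

```bash
python3 -m inch '{"linear":[[0.0064,-0.0039,0],[0.0128,-0.0078,0],[0.0192,-0.0117,0],[0.0256,-0.0156,0],[0.032,-0.0195,0],[0.0384,-0.0234,0],[0.0448,-0.0273,0],[0.0511,-0.0312,0]],"dr":[[0,0,0],[0,0,0],[0,0,0],[0,0,0],[0,0,0],[0,0,0],[0,0,0],[0,0,0]]}' && python3 st.py
python3 - <<'E'
from h import *
s=eyes.camera('side');t=eyes.camera('top')
im=np.zeros((400,800,3),np.uint8)
im[:,:400]=cv2.resize(t['frame'][150:250,180:280],(400,400),interpolation=2);im[:,400:]=cv2.resize(s['frame'][140:240,192:292],(400,400),interpolation=2)
cv2.imwrite('pics/sl.png',im[:,:,::-1])
E
```

```text
time: 8.43
tcp_pos: [0.5233, -0.1731, 0.0998]
ee_rot: [-1.407, -2.613, -0.933]
force: [-0.5, -5.2, 3.2]
opening: 0.0116
gripper_force: 62.3
t 8.43 tcp loc [-48.3, -42.5, 99.8] F loc [-4.89, -1.72, 5.44] F tool [-2.61 -0.95 -5.44] M tool [ 0.414 -0.733 -0.083] open 0.01161567501507471 62.313891156809404 q6 -1.666
ey in tool (10mm as share) [ 0.0213 -0.013  -0.0001]
```

View pics/sl.png

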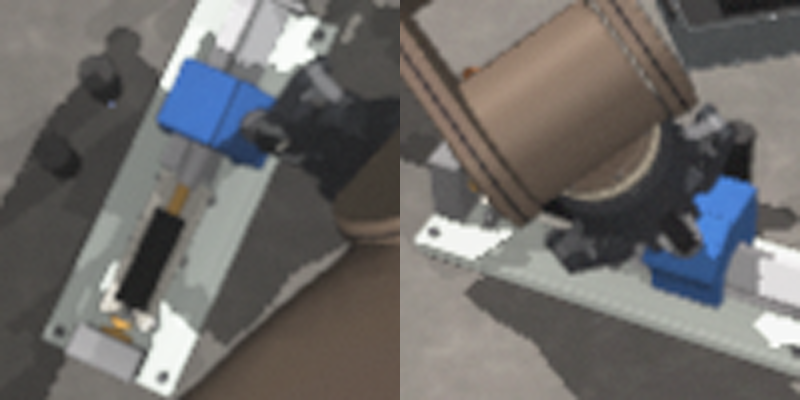

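```bash
S='import sys'; for i in 1; do python3 -m inch '{"linear":[[0.0032,-0.002,0],[0.0064,-0.0039,0],[0.0064,-0.0039,0]],"dr":[[0,0,0],[0,0,0],[0,0,0]]}' >/dev/null; python3 st.py|head -1|cut -c1-80; done
python3 -m inch '{"linear":[[0.0032,-0.002,0],[0.0064,-0.0039,0],[0.0064,-0.0039,0]],"dr":[[0,0,0],[0,0,0],[0,0,0]]}' >/dev/null; python3 st.py|head -1|cut -c1-80
python3 -m inch '{"linear":[[0.0032,-0.002,0],[0.0064,-0.0039,0],[0.0064,-0.0039,0]],"dr":[[0,0,0],[0,0,0],[0,0,0]]}' >/dev/null; python3 st.py|head -1|cut -c1-80
```

```text
t 8.78 tcp loc [-48.2, -39.3, 99.8] F loc [-5.91, -0.72, 6.23] F tool [-2.11 -2.
t 9.03 tcp loc [-48.2, -36.3, 99.8] F loc [-4.58, -1.37, 5.31] F tool [-2.15 -0.
t 9.28 tcp loc [-48.2, -33.3, 99.8] F loc [-5.41, -1.8, 5.73] F tool [-2.9  -1.2
```

```bash
python3 -m inch '{"linear":[[0.0043,-0.0026,0],[0.0043,-0.0026,0],[0.0043,-0.0026,0]],"dr":[[0,0,0],[0,0,0],[0,0,0]]}' >/dev/null; python3 st.py|head -1|cut -c1-80
python3 -m inch '{"linear":[[0.0043,-0.0026,0],[0.0043,-0.0026,0],[0.0043,-0.0026,0]],"dr":[[0,0,0],[0,0,0],[0,0,0]]}' >/dev/null; python3 st.py|head -1|cut -c1-80
python3 -m inch '{"linear":[[0.0043,-0.0026,0],[0.0043,-0.0026,0],[0.0043,-0.0026,0]],"dr":[[0,0,0],[0,0,0],[0,0,0]]}' >/dev/null; python3 st.py|head -1|cut -c1-80
```

```text
t 9.53 tcp loc [-48.2, -31.3, 99.8] F loc [-5.16, -2.21, 5.74] F tool [-3.09 -0.
t 9.78 tcp loc [-48.2, -29.7, 99.8] F loc [-4.75, -3.04, 4.22] F tool [-4.09 -0.
t 10.03 tcp loc [-48.2, -28.2, 99.8] F loc [-3.56, -4.09, 2.79] F tool [-4.75  0
```

```bash
python3 -m inch '{"linear":[[0.0032,-0.002,0],[0.0032,-0.002,0],[0.0032,-0.002,0]],"dr":[[0,0,0],[0,0,0],[0,0,0]]}' >/dev/null; python3 st.py|head -1|cut -c1-190
python3 -m inch '{"linear":[[0.0032,-0.002,0],[0.0032,-0.002,0],[0.0032,-0.002,0]],"dr":[[0,0,0],[0,0,0],[0,0,0]]}' >/dev/null; python3 st.py|head -1|cut -c1-190
python3 -m inch '{"linear":[[0,0,0],[0,0,0],[0,0,0],[0,0,0]],"dr":[[0,0,0],[0,0,0],[0,0,0],[0,0,0]]}' >/dev/null; python3 st.py|head -1|cut -c1-190
python3 - <<'E'
from h import *
z=np.load('fit.npz')
loc=lambda X:np.round([(X[:2]-z['p'][:2])@z['ex'][:2]*1e3,(X[:2]-z['p'][:2])@z['ey'][:2]*1e3],1)
t=eyes.camera('top')
for n,zz in(('carriage',.012),('cell',.04)):
    print(n,[(round(m['conf'],2),loc(onz(t,m['pixel'],zz)).tolist()) for m in models.landmark_of(n,t)])
T=np.array(t['cam_to_world'])
# rectified strip top view at z=53 plane: axes holder y along columns 0.25mm
ys=np.arange(-80,160,.3);xs=np.arange(40,-40,-.4)
def strip(zz):
    m=np.array([[proj(t,np.r_[z['p'][:2]+(z['ex'][:2]*x+z['ey'][:2]*y)/1e3,zz]) for y in ys] for x in xs],np.float32)
    return cv2.remap(t['frame'],m[...,0],m[...,1],cv2.INTER_CUBIC)
im=np.r_[strip(.04),strip(.053)][:, :, ::-1].copy()
for y in range(-80,160,20): cv2.line(im,(int((y+80)/.3),0),(int((y+80)/.3),8 if y else 20),(0,0,255),1)
cv2.imwrite('pics/strip.png',im)
E
```

```text
t 10.28 tcp loc [-48.2, -27.1, 99.8] F loc [-3.59, -5.68, 2.15] F tool [-6.35  0.51 -2.11] M tool [ 0.213 -1.135 -0.125] open 0.012008527012169123 61.84061335328806 q6 -1.677
t 10.53 tcp loc [-48.2, -26.0, 99.8] F loc [-3.46, -7.46, 1.17] F tool [-8.15  0.99 -1.11] M tool [ 0.054 -1.307 -0.134] open 0.011829503359252634 61.68671345983469 q6 -1.678
t 10.87 tcp loc [-48.2, -26.0, 99.8] F loc [-3.37, -6.95, 1.95] F tool [-7.38  1.28 -1.9 ] M tool [ 0.058 -1.298 -0.081] open 0.01219478504247155 61.6918158531189 q6 -1.678
carriage [(0.64, [-0.6, -17.4])]
cell [(0.53, [104.2, 202.7]), (0.48, [-100.7, -154.4])]
```

View pics/strip.png

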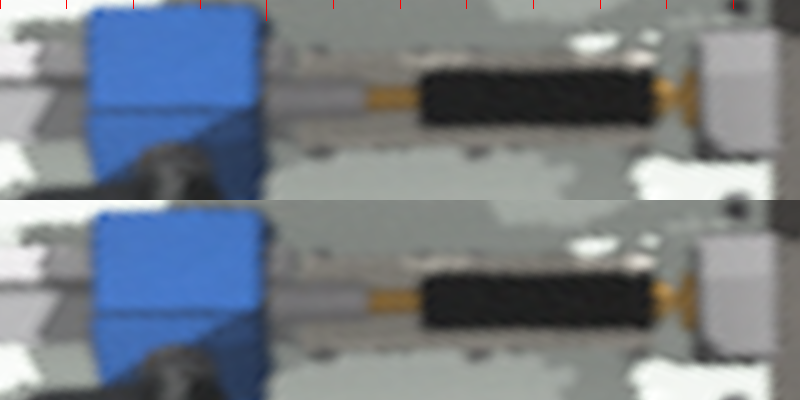

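```bash
python3 -m inch '{"linear":[[0.0021,-0.0013,0],[0.0021,-0.0013,0],[0.0021,-0.0013,0],[0.0021,-0.0013,0],[0.0021,-0.0013,0],[0.0021,-0.0013,0],[0.0021,-0.0013,0],[0.0021,-0.0013,0],[0.0021,-0.0013,0],[0.0021,-0.0013,0]],"dr":[[0,0,0],[0,0,0],[0,0,0.05],[0,0,0.1],[0,0,0.15],[0,0,0.2],[0,0,0.25],[0,0,0.3],[0,0,0.3],[0,0,0.3]]}' >/dev/null; python3 st.py
```

```text
t 11.85 tcp loc [-48.2, -25.4, 99.9] F loc [-2.57, -7.43, 0.3] F tool [-6.38  4.81 -0.24] M tool [-0.69  -1.221  0.137] open 0.012155790690673426 61.74729279226085 q6 -1.207
ey in tool (10mm as share) [ 0.0131 -0.0213 -0.0002]
```

```bash
python3 -m inch '{"linear":[[0,0,0],[0,0,0],[0,0,0],[0,0,0],[0,0,0],[0,0,0],[0,0,0],[0,0,0]],"dr":[[0,0,0.06],[0,0,0.12],[0,0,0.18],[0,0,0.24],[0,0,0.3],[0,0,0.36],[0,0,0.4],[0,0,0.4]]}' >/dev/null; python3 st.py
python3 -m inch '{"linear":[[0,0,0],[0,0,0],[0,0,0],[0,0,0],[0,0,0],[0,0,0],[0,0,0],[0,0,0]],"dr":[[0,0,0.06],[0,0,0.12],[0,0,0.18],[0,0,0.24],[0,0,0.3],[0,0,0.36],[0,0,0.38],[0,0,0.38]]}' >/dev/null; python3 st.py
```

```text
t 12.52 tcp loc [-48.1, -25.6, 99.9] F loc [-2.39, -9.13, 0.4] F tool [-1.9   9.32 -0.33] M tool [-1.404 -0.608  0.095] open 0.011781514168980621 61.661833692617165 q6 -0.577
ey in tool (10mm as share) [-0.002  -0.0249 -0.0002]
t 13.18 tcp loc [-48.1, -25.7, 99.9] F loc [-1.38, -9.48, -0.89] F tool [4.13 8.83 0.97] M tool [-1.488  0.232  0.081] open 0.011885529384817168 61.62735879421234 q6 0.019
ey in tool (10mm as share) [-0.0156 -0.0195 -0.0002]
```

```bash
python3 -m inch '{"linear":[[0,0,0],[0,0,0],[0,0,0],[0,0,0],[0,0,0],[0,0,0],[0,0,-0.03],[0,0,-0.08],[0,0,-0.16],[0,0,-0.24],[0,0,-0.32],[0,0,-0.4],[0,0,-0.4]],"dr":[[0,0,0],[0,0,0],[0,0,0],[0,0,0],[0,0,0],[0,0,0],[0,0,0],[0,0,0],[0,0,0],[0,0,0],[0,0,0],[0,0,0],[0,0,0]]}' 0; python3 st.py
cat > chk.py <<'E'
from h import *
z=np.load('fit.npz');t=eyes.camera('top')
f=t['frame'].astype(int)
ys=np.arange(-60,135,.5)
def line(x,zz):
    m=np.array([[proj(t,np.r_[z['p'][:2]+(z['ex'][:2]*x+z['ey'][:2]*y)/1e3,zz]) for y in ys]],np.float32)
    return cv2.remap(t['frame'],m[...,0],m[...,1],cv2.INTER_LINEAR)[0].astype(int)
L=np.mean([line(x,.04) for x in(-1.5,0,1.5)],0)
blue=L[:,2]-L[:,0];org=L[:,0]-L[:,2];lum=L.sum(1)
for n,m in(('blue',blue>40),('brass',org>45),('black',lum<110)):
    i=np.where(m)[0]; g=np.split(i,np.where(np.diff(i)>2)[0]+1); print(n,[(ys[a[0]],ys[a[-1]]) for a in g if len(a)>3])
print('time',ctrl.observe()['time'])
E
python3 chk.py; sleep 0
python3 - <<'E'
from h import *
z=np.load('fit.npz')
for n in('top','side'):
    p=eyes.camera(n)
    for m in('spare_cell_1','multimeter'): print(n,m,[(np.round(r['pixel']).tolist(),round(r['conf'],2)) for r in models.landmark_of(m,p)])
E
```

```text
time: 14.27
tcp_pos: [0.468, -0.2525, 0.2374]
ee_rot: [-2.557, -0.595, -0.521]
force: [0.7, -1.4, 1.5]
opening: 0.0429
gripper_force: 0.0
t 14.27 tcp loc [-143.6, -26.1, 237.4] F loc [-0.99, -1.26, 1.76] F tool [ 0.8   0.99 -1.74] M tool [-0.209 -0.223  0.03 ] open 0.04289420216584207 0.0 q6 0.048
ey in tool (10mm as share) [-0.0156 -0.0196 -0.0003]
blue [(np.float64(-54.0), np.float64(-2.0))]
brass [(np.float64(31.5), np.float64(44.0)), (np.float64(117.5), np.float64(128.5))]
black [(np.float64(50.0), np.float64(112.5))]
time 14.3167
top spare_cell_1 [([196.0, 191.0], 0.61), ([207.0, 173.0], 0.44)]
top multimeter [([358.0, 170.0], 0.92)]
side spare_cell_1 [([257.0, 188.0], 0.61), ([272.0, 192.0], 0.42)]
side multimeter [([285.0, 331.0], 0.71)]
```

Run:
```python
from h import *
z=np.load('fit.npz');t=eyes.camera('top')
old=cv2.resize(cv2.imread('pics/top0.png')[:,:,::-1],(512,384),interpolation=cv2.INTER_AREA)
def run(f,a,b,zz=.045):
    ys=np.arange(a,b,.25);L=0
    for x in(-2,-1,0,1,2):
        m=np.array([[proj(t,np.r_[z['p'][:2]+(z['ex'][:2]*x+z['ey'][:2]*y)/1e3,zz]) for y in ys]],np.float32)
        L=L+cv2.remap(f,m[...,0],m[...,1],cv2.INTER_LINEAR)[0].astype(float)/5
    o=L[:,0]-L[:,2];h=(o.max()+np.median(np.sort(o)[:15]))/2;i=np.where(o>h)[0];print(o.max(),h,ys[i[0]],ys[i[-1]],(i[-1]-i[0])*.25,(o[::8]).astype(int).tolist())
run(old,-70,0);run(t['frame'],10,65)
```

```text
59.79999999999999 28.900000000000002 -45.5 -23.5 22.0 [0, 0, 0, 0, 0, 0, 0, 0, 0, 0, 2, 10, 25, 42, 52, 57, 57, 56, 58, 59, 59, 56, 51, 35, 14, 3, 0, -1, -2, -1, -1, -1, -1, 0, -1]
65.80000000000001 32.10000000000001 31.0 45.5 14.5 [0, 0, 0, 0, 0, 0, 0, 0, 0, 6, 22, 48, 61, 65, 64, 63, 62, 50, 27, 2, -1, -1, 0, 0, 0, -1, -1, -1]
```

```bash
python3 -c "
from bench import workorder
print(workorder.sign_off())"
```

```text
the job is handed in; nothing more can be done
None
```

I handed the job in at about 14 s: the carriage is clamped with the cell against the stud, and the spring pin is pressed in about 6 mm of its 12 mm. The gripper is clear of everything, and the two spare cells and the multimeter are where they started. The sign-off returned no verdict.

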